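# Vent and open the pressure cap of the tape-moistener tank

## Robot

A 6-joint arm with a two-finger parallel gripper is mounted at the origin on the work surface. World frame = base frame: x ahead of the robot, y to its left, z up, the work surface at z = 0. Lengths are in m, angles in rad, forces in N, time in s.
With the tool pointing down it reaches from about 0.35 to 0.85 m from the base axis. Payload 8.1 kg.
Tool frame: the origin (TCP) lies between the finger pads; the fingertips stand 14 mm ahead of it and the grasp point (between the pads) lies 5 mm behind it; z points along the fingers, y is the line along which they close (so a half turn about z gives the same grasp; the last joint's range is limited). The gripper opens to 93 mm and grips with 3 to 60 N. Pads are 15 mm wide; open, the fingers measure 128 mm over their backs; the gripper's body (75 mm by 188 mm) begins 65 mm behind the grasp point.
Start: joints at [-0.085, 0.13, 1.488, -0, 1.523, -0.085], TCP at [0.6, 0, 0.233] pointing down, gripper open.
Joint ranges: [-2.96, 2.96], [-0.89, 2.26], [0.02, 2.5], [-1.34, 4.48], [0, 2.73], [-2.66, 2.66]. Speed limits (rad/s): [2.39, 2.39, 2.79, 3.14, 3.14, 3.14].

## Interface

Orientations are given as a 3x3 rotation matrix whose columns are the frame's x, y, z axes.
In Python, from rig import robot, viewer, ticket gives the robot as it stands. The module is installed in compiled form; this text tells all that it offers.
- The arm moves only by the shell command python3 -m pendant 'ROWS' [FORCE]. ROWS is a JSON object of lists of equal length, an entry for each row: "hand": the opening, from 0 (shut) to 1 (fully open); "translation": the shift along the tool's x, y, z in mm, a list of three; "roll": the turn about the tool's z in rad. A call has 1 to 20 rows; each row is the pose to reach, as a shift and turn from the pose commanded when the call began, along the tool's axes at that moment; what a row does not reach only later rows make up. A row lasts 1/12 s, in which the tool goes at most 41.7 mm and 7.16 degrees, less where a joint would pass 70% of its speed; a pose out of reach is approached as far as the arm can. A call with a gripper value outside its range is refused whole. The fingers move at their own pace and stop on an object; FORCE is the grip in N (left out, the last holds). Time passes only in rows, so rows that repeat a pose let the fingers close. It gives the time, the measured TCP pose, the force, the opening and the grip force at its end, in the units of the state.
- robot.get_obs(): the state, without advancing time (a new reading comes with each control period).
- viewer.grab_frame(name): name is "scene" or "side" or "wrist"; returns a dict with "color" (420x560x3 uint8, red, green, blue), "z_map" (420x560 float32, m along the optical axis (not along the pixel's ray), 0 where there is no reading), "mtx" (3x3 intrinsics, pixels), "extrinsics" (4x4, takes a point from world to camera coordinates). Camera axes: x right, y down, z forward; pixel columns grow to the right and rows downward; lengths in m; the calibration is good to about 2 mm. A picture is of the moment at which its call begins.
- ticket.job_done(): hands the job in; it is judged then, once.
The state is a dict: "time": time; "q": joint angles; "qd": joint speeds; "tau": joint torques, N m; "ee_pos": TCP position; "eef_rot": TCP orientation; "contact_force": force on the tool from outside, world axes, zero at the start; "torque": the same for the moment, N m; "grip_width": finger opening in m; "grip_force": force on a finger pad.
Only numpy, scipy, OpenCV 4.12 (cv2) and the standard library are available. Lean on these libraries where they do the work, as an engineer would, in place of code of your own. Each camera call takes 0.05 s, during which the arm holds its last target. There are 200 camera calls.

## Task

Open the small pressure tank at the packing bench: turn its cap counterclockwise (seen from above) to its first stop and keep it leaning lightly against that stop, without pressing down, for two seconds so the pressure vents. Then press the cap down against its spring, turn it past the stop until its lugs are free, lift it off and set it gently, grip upwards, flat on the bottom of the empty carton tray. Never force the cap against the stop or ram it down, and leave the label roll, the knife and the box of tubes alone.

Things in the scene. Friction and masses are not known exactly. Their poses are not given: they have to be found in the camera images.
- tank: Steel pressure tank, 150 mm across, screwed to the bench (cannot move). Origin on its axis at bench height, z up. With the cap fully tight the cap's lugs lie along the tank's x axis; it opens counterclockwise seen from above. The cap starts 0 to 9 deg from tight.
- claws (a point): On the tank's axis, level with the undersides of the two opposite overhanging claws (65 to 104 mm across, 6 mm thick) that hold the lugs down, 138 mm above the bench; axes as the tank. Turned from tight, the lugs are fully clear of the claws at 75 deg and meet a solid end wall at 90 deg; aim for 81 deg.
- mouth (a point): On the tank's axis at the flange's top face, 125 mm above the bench. A spring plunger here pushes the cap up: 9 N with the lugs against the claws, 0.8 N more per mm of press. The cap can be pressed 8 mm before it bottoms on the flange.
- collar: Dark collar on the tank's neck, origin and axes as the tank. It bears the first stop: two teeth, 8 mm wide, hanging 5 mm below the claws. Unmeasured, they differ from tank to tank: met at 20 to 40 deg from tight, felt as a rise in turning moment (0.3 N m is a light, sufficient lean; 0.8 N m is rough). Pressing the cap 6.5 mm down clears them.
- cap: Black plastic cap, 110 to 180 g, held by the claws. Origin at the centre of its underside, z up, 133 mm above the bench at the start. Drum 61 mm across, 22 mm high; two opposite lugs along its x axis, 86 mm tip to tip, 10 mm wide, 5 mm thick. On top a grip bar along x, 58 mm long, 16 mm thick, 22 to 54 mm above the underside: pinch it across y.
- cap_grip (a point): Point on the cap's axis in the grip bar, 44 mm above the underside: a good height for the middle of the finger pads.
- tray: Empty open carton tray, 190 x 190 mm, 32 mm high, walls and bottom 4 mm thick, 500 g, loose on the bench. Origin at the centre of its underside, z up.
- label_roll: Paper label roll lying flat on the bench, 84 mm across, 30 mm high, origin at the centre of its underside. Leave alone.
- box_knife: Box knife lying on the bench, 130 x 19 x 14 mm. Leave alone.
- tube_box: Small carton of black tubes, 120 x 170 x 56 mm. Leave alone.
Things that resemble listed ones, but are neither listed nor needed, are in the scene too. Of the things that look like the cap, the middle-sized one is meant.

How it is judged:
On the way, in this order (a step that is already met when the one before it is completed fails the run):
1. the cap, not pressed down (less than 2 mm), leans against the first stop with more than 1 N for 1.5 s (contact force between collar and cap above 1 N and z of cap in the frame of tank above 0.131 m), for 1.5 s.
2. the cap is free of the claws: risen more than 5 mm above where it sat, still over the mouth (z of cap in the frame of tank above 0.138 m and horizontal distance between cap and tank below 0.02 m), for 0.05 s.
At the end, for the whole second after the job is handed in: The cap rests in the tray: underside less than 8 mm above the tray's underside, less than 80 mm from its centre, grip up within 0.1 rad, still and released, the tray flat on the bench (z of cap in the frame of tray below 0.008 m and horizontal distance between cap and tray below 0.08 m and angle between cap's own z axis and vertical below 0.1 rad and linear speed of cap below 0.02 m/s and angle between tray's own z axis and vertical below 0.05 rad and height (world z) of tray below 0.01 m); the robot touches nothing.
It fails at once if the cap is forced against the first stop (more than 30 N on the teeth) (contact force between collar and cap above 30 N).
It fails at once if the cap is rammed or wrenched in the tank's mouth (more than 80 N) (contact force between cap and tank above 80 N).
It fails at once if the cap is dropped into the tray (faster than 0.6 m/s within 30 mm of its bottom) (horizontal distance between cap and tray below 0.1 m and z of cap in the frame of tray below 0.034 m and linear speed of cap above 0.6 m/s).
It fails at once if the label roll, the knife or the box of tubes is moved more than 20 mm (distance of any of label_roll, box_knife, tube_box from where it was at the start of the episode above 0.02 m).
It also fails if it takes over 72 s, if anything falls off the work surface, if the arm or the gripper's body presses on something with over 40 N, if the wrist force passes 120 N, or if a joint passes its speed limit or range.

## Working session

There is one attempt and no reset: what is moved stays moved. The work goes in short steps, Python scripts to look and compute and a shell command to move; the robot and the scene stay as the last step left them, time stands still between calls to the robot, and variables do not carry over. Pictures are saved under pics/ and viewed, at most 10 in all, crops included, and the job is handed in when it is done.

```bash
mkdir -p pics; cat > h.py <<'E'
import numpy as np,cv2
from rig import robot,viewer,ticket
def grab(n,tag):
    f=viewer.grab_frame(n); cv2.imwrite(f'pics/{tag}.png',f['color'][:,:,::-1]); np.savez(f'pics/{tag}.npz',**f); return f
def world(f):
    z=f['z_map'];K=f['mtx'];v,u=np.mgrid[:z.shape[0],:z.shape[1]]
    P=np.stack([(u-K[0,2])/K[0,0]*z,(v-K[1,2])/K[1,1]*z,z],-1)
    T=np.linalg.inv(f['extrinsics']); W=P@T[:3,:3].T+T[:3,3]; W[z==0]=np.nan; return W
E
python3 - <<'E'
from h import *
fs=[grab(n,n+'0') for n in('scene','side','wrist')]
for f in fs: print(np.linalg.inv(f['extrinsics']).round(3).tolist(),f['mtx'][0,0])
cv2.imwrite('pics/all0.png',cv2.resize(np.hstack([f['color'][:,:,::-1] for f in fs[:2]]),(800,300)))
o=robot.get_obs();print({k:np.round(v,3).tolist() for k,v in o.items()})
E
```

```text
[[0.571, 0.676, -0.465, 1.032], [0.821, -0.461, 0.337, -0.338], [0.014, -0.574, -0.819, 0.988], [0.0, 0.0, 0.0, 1.0]] 437.66585845384566
[[-0.993, -0.067, 0.102, 0.427], [-0.121, 0.617, -0.778, 0.779], [-0.01, -0.784, -0.62, 0.755], [0.0, 0.0, 0.0, 1.0]] 430.6110830080049
[[1.0, -0.0, -0.002, 0.601], [-0.001, -0.969, -0.246, 0.068], [-0.001, 0.246, -0.969, 0.385], [0.0, 0.0, 0.0, 1.0]] 335.9981003915474
{'time': 0.15, 'q': [-0.085, 0.131, 1.489, 0.0, 1.523, -0.085], 'qd': [0.001, -0.001, -0.002, -0.001, -0.001, -0.002], 'tau': [0.0, -56.047, -49.233, 0.077, 0.031, -0.0], 'ee_pos': [0.6, 0.0, 0.232], 'eef_rot': [[0.0, 1.0, -0.001], [1.0, -0.0, 0.0], [0.0, -0.001, -1.0]], 'contact_force': [-0.104, -0.225, -0.808], 'torque': [-0.017, 0.037, -0.028], 'grip_force': 0.0, 'grip_width': 0.093}
```

View pics/scene0.png

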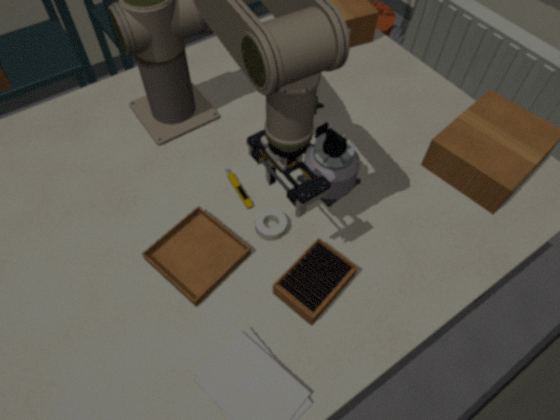

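View pics/side0.png

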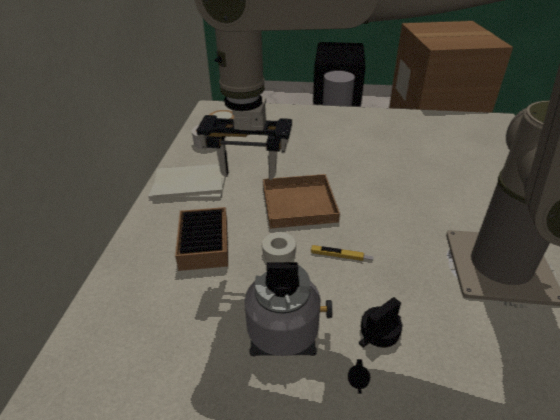

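The side view shows the tank with its cap at (283,275). A larger and a smaller look-alike lie at (382,325) and (359,376), the tray is at (300,200), and the roll is at (280,247). The scene view agrees. Next I measure by depth.

```bash
python3 - <<'E'
from h import *
L=lambda t:dict(np.load(f'pics/{t}.npz'))
f=L('side0');W=world(f);g=L('scene0');G=world(g)
def near(W,c,r): return W[(np.hypot(W[...,0]-c[0],W[...,1]-c[1])<r)]
for n,(u,v) in dict(tank=(283,268),tray=(300,203),roll=(280,240),knife=(340,253),box=(203,238)).items(): print(n,W[v,u].round(3))
p=W[268,283]
for nm,A in(('side',W),('scene',G)):
    q=near(A,p[:2]+[0,-.0],.09)
    for lo,hi in((.18,.195),(.15,.16),(.136,.150),(.02,.1)):
        s=q[(q[:,2]>lo)&(q[:,2]<hi)]
        if len(s)>4:
            xy=s[:,:2].astype(np.float32); r=cv2.minAreaRect(xy); print(nm,lo,len(s),np.array(r[0]).round(4),np.array(r[1]).round(4),round(r[2],1),s[:,2].mean().round(4),'circ',[np.round(x,4) for x in cv2.minEnclosingCircle(xy)])
t=W[203,300]
for nm,A in(('side',W),('scene',G)):
    q=near(A,t[:2],.16)
    s=q[(q[:,2]>.024)&(q[:,2]<.04)]; r=cv2.minAreaRect(s[:,:2].astype(np.float32));print(nm,'tray rim',len(s),r,s[:,2].max())
im=cv2.imread('pics/side0.png')[225:375,200:380];a=cv2.resize(im,None,fx=3.3,fy=3.3,interpolation=2)
cv2.imwrite('pics/crop1.png',cv2.convertScaleAbs(a,alpha=2))
E
```

```text
tank [0.494 0.24  0.186]
tray [ 0.496 -0.186  0.007]
roll [ 0.532 -0.011  0.021]
knife [0.382 0.014 0.015]
box [0.714 0.035 0.051]
side 0.18 273 [0.4957 0.2331] [0.0567 0.0186] 7.2 0.1857 circ [array([0.4958, 0.234 ]), np.float64(0.0291)]
side 0.15 342 [0.496  0.2484] [0.0605 0.0331] 3.0 0.1548 circ [array([0.4967, 0.2363]), np.float64(0.0307)]
side 0.136 695 [0.4915 0.2443] [0.1041 0.081 ] 24.6 0.1432 circ [array([0.4955, 0.2343]), np.float64(0.0528)]
side 0.02 2317 [0.4847 0.2491] [0.1646 0.1169] 9.6 0.068 circ [array([0.4874, 0.2323]), np.float64(0.0835)]
scene 0.18 142 [0.4988 0.2309] [0.0583 0.0182] 8.7 0.1862 circ [array([0.4989, 0.229 ]), np.float64(0.0297)]
scene 0.15 184 [0.5053 0.2217] [0.0615 0.0418] 37.5 0.1553 circ [array([0.4993, 0.2294]), np.float64(0.0309)]
scene 0.136 395 [0.4993 0.2299] [0.1035 0.092 ] 52.9 0.1434 circ [array([0.4986, 0.2317]), np.float64(0.0535)]
scene 0.02 716 [0.4988 0.2182] [0.1613 0.1249] 31.0 0.071 circ [array([0.49  , 0.2278]), np.float64(0.0844)]
side tray rim 537 ((0.4914495646953583, -0.1641138195991516), (0.19131936132907867, 0.25080111622810364), 14.081141471862793) 0.03572325809554666
scene tray rim 744 ((0.4935743808746338, -0.16247841715812683), (0.19296428561210632, 0.252996027469635), 13.961329460144043) 0.03739359113045715
```

View pics/crop1.png

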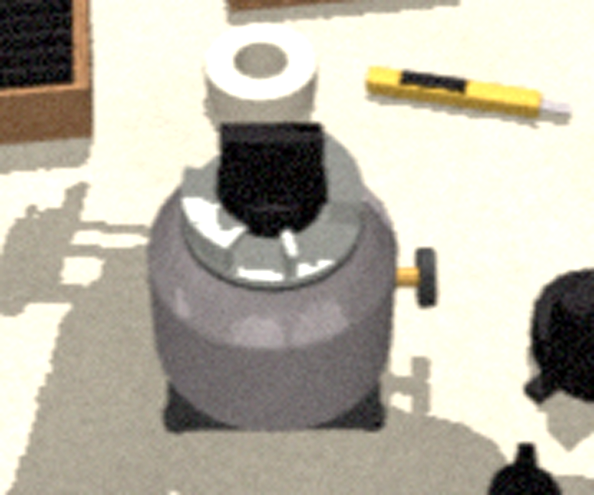

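The cap on the tank is at about (0.497, 0.232), its top is at 0.186 m as it should be, and the bar lies at about +8°. I'll move above it and take a closer look.

```bash
python3 -m pendant '{"hand":[1,1,1,1,1,1,1,1,1,1,1,1,1,1],"translation":[[33,-15,-20],[66,-30,-40],[99,-45,-50],[132,-60,-50],[165,-74,-50],[198,-88,-50],[232,-103,-50],[232,-103,-50],[232,-103,-50],[232,-103,-50],[232,-103,-50],[232,-103,-50],[232,-103,-50],[232,-103,-50]],"roll":[0.11,0.22,0.34,0.45,0.56,0.68,0.8,0.92,1.04,1.16,1.28,1.40,1.43,1.43]}' 20
cat > cap.py <<'E'
from h import *
import sys
f=grab('wrist',sys.argv[1]);W=world(f);o=robot.get_obs()
print(o['time'],o['ee_pos'].round(4) if hasattr(o['ee_pos'],'round') else o['ee_pos'],np.round(o['contact_force'],2),np.round(o['torque'],3),np.degrees(np.arctan2(o['eef_rot'][1][0],o['eef_rot'][0][0])))
for lo,hi,c,r in((.18,.195,(.497,.232),.06),(.138,.150,(.497,.232),.065)):
    m=(W[...,2]>lo)&(W[...,2]<hi)&(np.hypot(W[...,0]-c[0],W[...,1]-c[1])<r)
    s=W[m]; R=cv2.minAreaRect(s[:,:2].astype(np.float32));print(lo,len(s),np.round(R[0],4),np.round(R[1],4),round(R[2],1),s[:,2].mean().round(4),cv2.minEnclosingCircle(s[:,:2].astype(np.float32)))
E
python3 cap.py w1
python3 - <<'E'
from h import *
for t in('side0','scene0'):
    W=world(dict(np.load(f'pics/{t}.npz')));m=(W[...,2]>.022)&(W[...,2]<.045)&(W[...,1]<-.06)&(W[...,0]<.63)&(W[...,0]>.36)
    # main component
    n,l,st,_=cv2.connectedComponentsWithStats(m.astype(np.uint8));k=1+st[1:,4].argmax();s=W[l==k];print(t,cv2.minAreaRect(s[:,:2].astype(np.float32)),s[:,2].max())
E
```

```text
time: 1.32
ee_pos: [0.4968, 0.232, 0.2823]
eef_rot: [[0.99, 0.139, -0.001], [0.139, -0.99, -0.0], [-0.001, 0.0, -1.0]]
contact_force: [-0.2, 0.5, -0.3]
grip_width: 0.0932
grip_force: 0.0
1.3667 [0.4969 0.232  0.2823] [-0.15  0.28  0.24] [ 0.033  0.11  -0.028] 8.12945474477856
0.18 1528 [0.4982 0.2333] [0.0578 0.0156] 7.5 0.1881 ((0.49820762872695923, 0.23318994045257568), 0.029479824006557465)
0.138 3038 [0.498  0.2334] [0.1044 0.091 ] 50.9 0.145 ((0.4979309141635895, 0.23338012397289276), 0.05235360562801361)
side0 ((0.497952938079834, -0.1894022524356842), (0.19130708277225494, 0.19812838733196259), 13.737199783325195) 0.03572325809554666
scene0 ((0.5010216236114502, -0.19256649911403656), (0.19293177127838135, 0.1910737007856369), 13.931254386901855) 0.03739359113045715
```

View pics/w1.png

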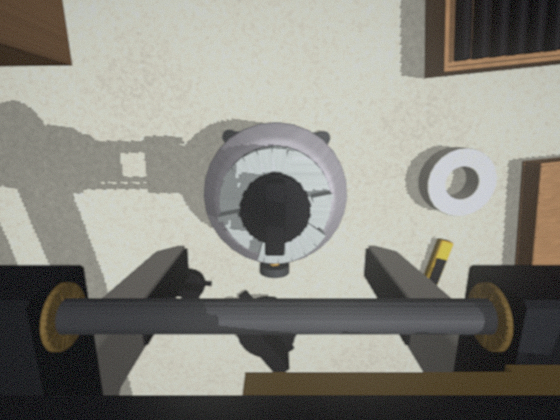

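Wrist view: the cap drum is at (275,205) in the claw ring, and the tank's feet are visible at (230,135) and (320,137). All three estimates agree on a centre of (0.498, 0.233) and a bar angle of about 7.5°. I still need the tank's own angle, which I'll get from the claw openings.

```bash
python3 - <<'E'
from h import *
W=world(dict(np.load('pics/w1.npz')));c=np.array([.498,.2333])
d=W[...,:2]-c;r=np.hypot(d[...,0],d[...,1]);a=np.degrees(np.arctan2(d[...,1],d[...,0]))%360
for lo,hi in((.035,.042),(.042,.050)):
    print(lo,[(k,round(float(np.nanmedian(W[...,2][m])*1000)) if (m:=(r>lo)&(r<hi)&(abs(a-k-2.5)<2.5)).sum()>2 else None) for k in range(0,360,5)])
im=cv2.imread('pics/w1.png')[110:290,185:365];cv2.imwrite('pics/crop2.png',cv2.convertScaleAbs(cv2.resize(im,(594,594),interpolation=2),alpha=1.5))
E
```

```text
0.035 [(0, 145), (5, 145), (10, 145), (15, 145), (20, 145), (25, 145), (30, 145), (35, 368), (40, 369), (45, 370), (50, 371), (55, 387), (60, 389), (65, 388), (70, 145), (75, 126), (80, 126), (85, 126), (90, 127), (95, 126), (100, 126), (105, 141), (110, 145), (115, 127), (120, 126), (125, 126), (130, 126), (135, 126), (140, 126), (145, 126), (150, 126), (155, 126), (160, 126), (165, 140), (170, 146), (175, None), (180, None), (185, None), (190, None), (195, None), (200, 145), (205, 145), (210, 145), (215, 145), (220, 145), (225, 145), (230, 145), (235, 145), (240, 146), (245, 145), (250, 127), (255, 126), (260, 126), (265, 127), (270, 126), (275, 126), (280, None), (285, 145), (290, 139), (295, 126), (300, 126), (305, 382), (310, 386), (315, 387), (320, 371), (325, 370), (330, 369), (335, 368), (340, 126), (345, 127), (350, 145), (355, 145)]
0.042 [(0, 145), (5, 145), (10, 145), (15, 145), (20, 145), (25, 145), (30, 145), (35, 145), (40, 145), (45, 145), (50, 369), (55, 370), (60, 371), (65, 389), (70, 389), (75, 370), (80, 367), (85, 351), (90, 350), (95, 346), (100, 340), (105, 336), (110, 145), (115, 126), (120, 126), (125, 126), (130, 126), (135, 126), (140, 127), (145, 126), (150, 127), (155, 126), (160, 126), (165, 127), (170, 145), (175, 145), (180, 145), (185, 145), (190, 145), (195, 145), (200, 145), (205, 145), (210, 145), (215, 145), (220, 145), (225, 145), (230, 145), (235, 145), (240, 145), (245, 144), (250, 126), (255, 126), (260, 126), (265, 330), (270, 332), (275, 337), (280, 344), (285, 320), (290, 354), (295, 126), (300, 383), (305, 387), (310, 371), (315, 370), (320, 369), (325, 126), (330, 126), (335, 126), (340, 127), (345, 126), (350, 145), (355, 145)]
```

View pics/crop2.png

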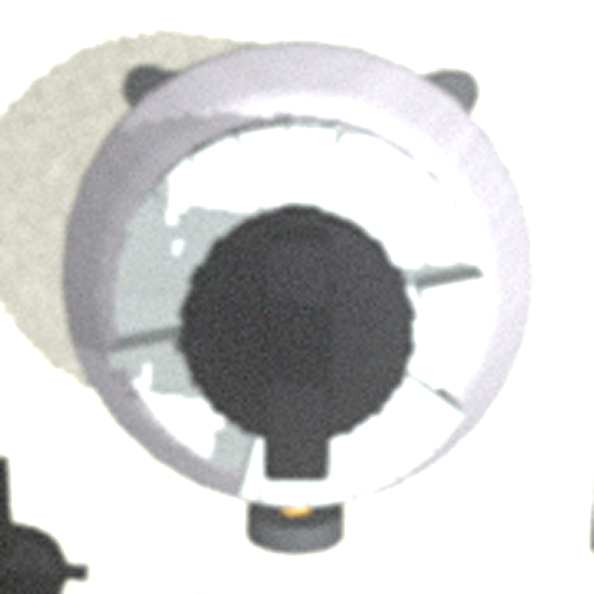

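```bash
python3 - <<'E'
from h import *
W=world(dict(np.load('pics/w1.npz')));c=np.array([.498,.2333])
d=W[...,:2]-c;r=np.hypot(d[...,0],d[...,1]);a=np.degrees(np.arctan2(d[...,1],d[...,0]))%360
for lo,hi in((.033,.037),(.037,.041),(.041,.046),(.046,.051)):
  for k0,k1 in((60,80),(100,118),(160,176),(240,256),(280,298),(340,356)):
    print(lo,[(k,round(float(np.nanmedian(W[...,2][m])*1000)) if (m:=(r>lo)&(r<hi)&(abs(a-k)<1)).sum()>1 else None) for k in range(k0,k1,2)])
for t,bx in(('w1',[(222,238,128,142),(312,330,128,144)]),):
  im=cv2.imread('pics/w1.png').max(2)
  for u0,u1,v0,v1 in bx:
    s=W[v0:v1,u0:u1];m=(im[v0:v1,u0:u1]<60);print(m.sum(),s[m][:,2].round(3)[:6],np.nanmedian(s[m],0))
E
```

```text
0.033 [(60, 389), (62, 387), (64, 145), (66, 145), (68, 145), (70, 146), (72, 145), (74, None), (76, None), (78, 127)]
0.033 [(100, 126), (102, 126), (104, 126), (106, 137), (108, 145), (110, 144), (112, 145), (114, None), (116, None)]
0.033 [(160, None), (162, None), (164, None), (166, None), (168, 146), (170, 146), (172, 146), (174, None)]
0.033 [(240, 146), (242, 146), (244, 145), (246, 145), (248, 145), (250, 144), (252, 143), (254, 126)]
0.033 [(280, 126), (282, 126), (284, None), (286, 143), (288, 145), (290, 145), (292, 145), (294, 134), (296, 126)]
0.033 [(340, 369), (342, 369), (344, 368), (346, 368), (348, 256), (350, 145), (352, 145), (354, 145)]
0.037 [(60, 389), (62, 389), (64, 389), (66, 387), (68, 145), (70, 145), (72, None), (74, None), (76, None), (78, 126)]
0.037 [(100, 126), (102, 126), (104, 126), (106, 136), (108, 145), (110, 146), (112, 145), (114, None), (116, None)]
0.037 [(160, None), (162, 127), (164, None), (166, None), (168, 136), (170, 145), (172, 146), (174, 146)]
0.037 [(240, 145), (242, 146), (244, 146), (246, 145), (248, 144), (250, 141), (252, 126), 
[... 928 characters left out ...]
 371), (66, 371), (68, 388), (70, 389), (72, 388), (74, 370), (76, 372), (78, 371)]
0.046 [(100, 348), (102, 346), (104, 343), (106, 338), (108, 340), (110, 341), (112, 145), (114, None), (116, None)]
0.046 [(160, 126), (162, 126), (164, 126), (166, 126), (168, 126), (170, 145), (172, 146), (174, 145)]
0.046 [(240, 145), (242, 145), (244, 145), (246, 145), (248, 136), (250, 127), (252, 126), (254, 126)]
0.046 [(280, 341), (282, 342), (284, 346), (286, 315), (288, 318), (290, 358), (292, 362), (294, 364), (296, 365)]
0.046 [(340, 126), (342, 127), (344, 126), (346, 126), (348, 127), (350, 146), (352, 145), (354, 145)]
0 [] [nan nan nan]
0 [] [nan nan nan]
  return np.nanmean(a, axis, out=out, keepdims=keepdims)
```

Claw ends are at about 70° and the end walls at about 106°, so tight is at roughly 4.5–7.5°. The cap sits at 7.5°, so I'll aim for a final world angle of about 88°, a turn of about 80°. Now I descend.

```bash
python3 -m pendant '{"hand":[1,1,1,1,1,1,1,1],"translation":[[1,-1,20],[1.3,-1.1,40],[1.3,-1.1,60],[1.3,-1.1,80],[1.3,-1.1,95],[1.3,-1.1,105],[1.3,-1.1,110],[1.3,-1.1,110]],"roll":[0.01,0.01,0.01,0.01,0.01,0.01,0.01,0.01]}' 
python3 -m pendant '{"hand":[0.5,0.3,0.2,0.1,0,0,0,0],"translation":[[0,0,0],[0,0,0],[0,0,0],[0,0,0],[0,0,0],[0,0,0],[0,0,0],[0,0,0]],"roll":[0,0,0,0,0,0,0,0]}' 45
python3 -c "
from h import *
print(robot.get_obs())"
```

```text
time: 2.03
ee_pos: [0.4975, 0.2331, 0.1715]
eef_rot: [[0.991, 0.131, -0.002], [0.131, -0.991, -0.001], [-0.002, 0.0, -1.0]]
contact_force: [0.6, -0.6, -0.3]
grip_width: 0.0928
grip_force: 0.0
time: 2.7
ee_pos: [0.4981, 0.2333, 0.1727]
eef_rot: [[0.991, 0.13, 0.0], [0.13, -0.991, -0.0], [0.0, 0.0, -1.0]]
contact_force: [-0.1, 0.9, 0.5]
grip_width: 0.0444
grip_force: 0.0
{'time': 2.7, 'q': array([ 3.44757536e-01,  3.16328600e-02,  1.70271631e+00, -2.26973372e-05,
        1.40723281e+00,  1.78475989e+00]), 'qd': array([-7.15890958e-04, -2.83886887e-05,  6.95659379e-04, -4.48905213e-04,
       -1.24363205e-03, -9.51485754e-04]), 'tau': array([ 5.88178118e-04, -4.97918236e+01, -4.81337535e+01, -2.09701117e-03,
       -8.05095420e-02, -4.06386207e-04]), 'ee_pos': array([0.4981354 , 0.23327227, 0.17267324]), 'eef_rot': array([[ 9.91458173e-01,  1.30425039e-01,  1.76182265e-05],
       [ 1.30425039e-01, -9.91458173e-01, -1.74678501e-05],
       [ 1.51894896e-05,  1.96165006e-05, -1.00000000e+00]]), 'contact_force': array([-0.0974158 ,  0.89129089,  0.51207831]), 'torque': array([ 0.06951732,  0.09023774, -0.0191234 ]), 'grip_force': 0.0, 'grip_width': 0.04441979406740038}
```

```bash
python3 -m pendant '{"hand":[0,0,0,0,0,0,0,0],"translation":[[0,0,0],[0,0,0],[0,0,0],[0,0,0],[0,0,0],[0,0,0],[0,0,0],[0,0,0]],"roll":[0,0,0,0,0,0,0,0]}' 45
python3 -c "
from h import *
o=robot.get_obs();print(o['torque'])"
```

```text
time: 3.37
ee_pos: [0.4981, 0.2333, 0.1726]
eef_rot: [[0.991, 0.13, 0.0], [0.13, -0.991, 0.0], [0.0, -0.0, -1.0]]
contact_force: [1.0, 1.0, 0.2]
grip_width: 0.0161
grip_force: 45.0
[0.07528975 0.12942919 0.02009644]
```

The grip is clean: 16.1 mm wide with hardly any side force. Turning counterclockwise in small steps.

```bash
cat > t.py <<'E'
from h import *
o=robot.get_obs();R=o['eef_rot'];print(round(o['time'],2),'F',np.round(o['contact_force'],1),'M',np.round(o['torque'],3),'yaw',np.degrees(np.arctan2(R[1][0],R[0][0])).round(2),'p',np.round(o['ee_pos'],4))
E
python3 -m pendant '{"hand":[0,0,0,0,0,0],"translation":[[0,0,0],[0,0,0],[0,0,0],[0,0,0],[0,0,0],[0,0,0]],"roll":[-0.03,-0.06,-0.09,-0.12,-0.15,-0.15]}' >/dev/null; python3 t.py
python3 -m pendant '{"hand":[0,0,0,0],"translation":[[0,0,0],[0,0,0],[0,0,0],[0,0,0]],"roll":[-0.015,-0.03,-0.04,-0.04]}' >/dev/null; python3 t.py
python3 -m pendant '{"hand":[0,0,0,0],"translation":[[0,0,0],[0,0,0],[0,0,0],[0,0,0]],"roll":[-0.01,-0.02,-0.03,-0.03]}' >/dev/null; python3 t.py
```

```text
3.87 F [ 0.6 -0.2  0.1] M [ 0.159  0.047 -0.119] yaw 16.16 p [0.4981 0.2333 0.1726]
4.2 F [-0.1  1.3 -0.5] M [ 0.181  0.069 -0.139] yaw 18.41 p [0.4981 0.2333 0.1726]
4.53 F [0.5 1.6 0.4] M [ 0.199  0.149 -0.131] yaw 20.15 p [0.4981 0.2333 0.1726]
```

Baseline friction is about 0.13 N m. I'll continue in small steps, watching for the rise.

```bash
python3 -m pendant '{"hand":[0,0,0,0],"translation":[[0,0,0],[0,0,0],[0,0,0],[0,0,0]],"roll":[-0.01,-0.02,-0.03,-0.03]}' >/dev/null; python3 t.py
python3 -m pendant '{"hand":[0,0,0],"translation":[[0,0,0],[0,0,0],[0,0,0]],"roll":[-0.01,-0.02,-0.02]}' >/dev/null; python3 t.py
```

```text
4.87 F [-0.6  0.5 -0.9] M [ 0.177  0.099 -0.208] yaw 21.87 p [0.4981 0.2333 0.1726]
5.12 F [ 0.5  0.9 -1.1] M [ 0.114  0.092 -0.207] yaw 23.02 p [0.4981 0.2333 0.1726]
```

```bash
python3 -m pendant '{"hand":[0,0,0],"translation":[[0,0,0],[0,0,0],[0,0,0]],"roll":[-0.01,-0.02,-0.02]}' >/dev/null; python3 t.py
python3 -m pendant '{"hand":[0,0,0],"translation":[[0,0,0],[0,0,0],[0,0,0]],"roll":[-0.01,-0.02,-0.02]}' >/dev/null; python3 t.py
```

```text
5.37 F [-0.4 -0.  -0.2] M [ 0.186  0.147 -0.206] yaw 24.16 p [0.4981 0.2333 0.1726]
5.62 F [-0.1  0.7 -0.1] M [ 0.141  0.088 -0.16 ] yaw 25.32 p [0.4981 0.2333 0.1726]
```

Still friction only, with noise of about 0.03. Continuing.

```bash
python3 -m pendant '{"hand":[0,0,0],"translation":[[0,0,0],[0,0,0],[0,0,0]],"roll":[-0.01,-0.02,-0.02]}' >/dev/null; python3 t.py
python3 -m pendant '{"hand":[0,0,0],"translation":[[0,0,0],[0,0,0],[0,0,0]],"roll":[-0.01,-0.02,-0.02]}' >/dev/null; python3 t.py
```

```text
5.87 F [-0.7 -0.4 -0.4] M [ 0.113  0.115 -0.243] yaw 26.46 p [0.4981 0.2333 0.1726]
6.12 F [ 0.3  0.1 -0.8] M [ 0.09   0.137 -0.225] yaw 27.6 p [0.4981 0.2333 0.1726]
```

```bash
python3 -m pendant '{"hand":[0,0,0],"translation":[[0,0,0],[0,0,0],[0,0,0]],"roll":[-0.01,-0.02,-0.02]}' >/dev/null; python3 t.py
python3 -m pendant '{"hand":[0,0,0],"translation":[[0,0,0],[0,0,0],[0,0,0]],"roll":[-0.01,-0.02,-0.02]}' >/dev/null; python3 t.py
```

```text
6.37 F [ 0.2 -0.1 -0.3] M [ 0.119  0.034 -0.193] yaw 28.75 p [0.4981 0.2333 0.1726]
6.62 F [ 0.1 -0.3 -0. ] M [ 0.105  0.112 -0.193] yaw 29.89 p [0.4981 0.2333 0.1726]
```

```bash
python3 -m pendant '{"hand":[0,0,0],"translation":[[0,0,0],[0,0,0],[0,0,0]],"roll":[-0.01,-0.02,-0.02]}' >/dev/null; python3 t.py
python3 -m pendant '{"hand":[0,0,0],"translation":[[0,0,0],[0,0,0],[0,0,0]],"roll":[-0.01,-0.02,-0.02]}' >/dev/null; python3 t.py
```

```text
6.87 F [ 0.4  0.3 -0.4] M [ 0.092  0.111 -0.221] yaw 31.04 p [0.4981 0.2333 0.1726]
7.12 F [-0.3  0.2 -1.3] M [ 0.098  0.125 -0.242] yaw 32.18 p [0.4981 0.2333 0.1726]
```

```bash
python3 -m pendant '{"hand":[0,0,0],"translation":[[0,0,0],[0,0,0],[0,0,0]],"roll":[-0.01,-0.02,-0.02]}' |grep grip; python3 t.py
python3 -m pendant '{"hand":[0,0,0],"translation":[[0,0,0],[0,0,0],[0,0,0]],"roll":[-0.01,-0.02,-0.02]}' >/dev/null; python3 t.py
```

```text
grip_width: 0.0156
grip_force: 45.0
7.37 F [-0.  -0.   0.2] M [ 0.102  0.104 -0.187] yaw 33.33 p [0.4981 0.2333 0.1726]
7.62 F [ 1.1  0.7 -0.3] M [ 0.14   0.101 -0.24 ] yaw 34.48 p [0.4981 0.2333 0.1726]
```

```bash
python3 -m pendant '{"hand":[0,0,0],"translation":[[0,0,0],[0,0,0],[0,0,0]],"roll":[-0.01,-0.02,-0.02]}' >/dev/null; python3 t.py
python3 -m pendant '{"hand":[0,0,0],"translation":[[0,0,0],[0,0,0],[0,0,0]],"roll":[-0.01,-0.02,-0.02]}' >/dev/null; python3 t.py
```

```text
7.87 F [-0.1  0.3 -0.6] M [ 0.128  0.128 -0.219] yaw 35.62 p [0.4981 0.2333 0.1726]
8.12 F [-0.2 -0.4 -2. ] M [ 0.092  0.086 -0.289] yaw 36.77 p [0.4981 0.2333 0.1726]
```

```bash
python3 -m pendant '{"hand":[0,0,0],"translation":[[0,0,0],[0,0,0],[0,0,0]],"roll":[-0.01,-0.02,-0.02]}' >/dev/null; python3 t.py
```

```text
8.37 F [-1.1  1.7 -0.1] M [ 0.322  0.335 -0.472] yaw 37.91 p [0.498  0.2334 0.1726]
```

The moment rose to 0.47, about 0.26 N m above friction, at yaw 37.9°. That is the stop, so I hold here and monitor.

```bash
python3 -m pendant '{"hand":[0,0,0],"translation":[[0,0,0],[0,0,0],[0,0,0]],"roll":[0,0,0]}' |grep grip; python3 t.py
```

```text
grip_width: 0.0155
grip_force: 45.1
8.62 F [-1.7  1.5 -0.5] M [ 0.385  0.449 -0.368] yaw 37.86 p [0.498  0.2334 0.1726]
```

```bash
python3 -m pendant '{"hand":[0,0,0],"translation":[[0,0,0],[0,0,0],[0,0,0]],"roll":[-0.005,-0.005,-0.005]}' |grep grip_w; python3 t.py; python3 -m pendant '{"hand":[0,0,0,0,0,0,0,0,0,0,0,0],"translation":[[0,0,0],[0,0,0],[0,0,0],[0,0,0],[0,0,0],[0,0,0],[0,0,0],[0,0,0],[0,0,0],[0,0,0],[0,0,0],[0,0,0]],"roll":[0,0,0,0,0,0,0,0,0,0,0,0]}' |grep grip_w; python3 t.py
python3 -m pendant '{"hand":[0,0,0,0,0,0,0,0,0,0,0,0],"translation":[[0,0,0],[0,0,0],[0,0,0],[0,0,0],[0,0,0],[0,0,0],[0,0,0],[0,0,0],[0,0,0],[0,0,0],[0,0,0],[0,0,0]],"roll":[0,0,0,0,0,0,0,0,0,0,0,0]}' |grep grip_w; python3 t.py
```

```text
grip_width: 0.0159
8.87 F [-3.1  2.7  0.6] M [ 0.551  0.6   -0.523] yaw 38.15 p [0.498  0.2334 0.1726]
grip_width: 0.0161
9.87 F [-4.  4. -0.] M [ 0.713  0.781 -0.519] yaw 38.15 p [0.498  0.2334 0.1726]
grip_width: 0.0157
10.87 F [-3.6  3.8 -0.1] M [ 0.663  0.755 -0.499] yaw 38.15 p [0.498  0.2334 0.1726]
```

The lean held steadily for over 2 s at about 0.3 N m above friction, with no press. I'll back off slightly, then press 7.2 mm.

```bash
python3 -m pendant '{"hand":[0,0,0,0,0,0,0,0,0,0,0],"translation":[[0,0,0],[0,0,0],[0,0,0],[0,0,1],[0,0,2],[0,0,3],[0,0,4],[0,0,5],[0,0,6],[0,0,6],[0,0,6]],"roll":[0.02,0.04,0.05,0.05,0.05,0.05,0.05,0.05,0.05,0.05,0.05]}' |grep grip_w; python3 t.py
python3 -m pendant '{"hand":[0,0,0,0],"translation":[[0,0,0.5],[0,0,1],[0,0,1.2],[0,0,1.2]],"roll":[0,0,0,0]}' |grep grip_w; python3 t.py
```

```text
grip_width: 0.0157
11.78 F [-7.6  0.5 11.5] M [0.107 1.616 0.008] yaw 35.3 p [0.4985 0.2333 0.1683]
grip_width: 0.0156
12.12 F [-7.9  0.5 11.9] M [ 0.083  1.73  -0.012] yaw 35.3 p [0.4985 0.2333 0.1672]
```

The fingers aren't slipping: spring force and travel agree at 5.4 mm. The arm does give a little under the load, with about 8 N sideways along x. I'll shift slightly toward −x and press the rest.

```bash
python3 -m pendant '{"hand":[0,0,0,0],"translation":[[-0.3,-0.2,0.5],[-0.6,-0.4,1],[-0.6,-0.4,1.3],[-0.6,-0.4,1.3]],"roll":[0,0,0,0]}' |grep -A2 eef; python3 t.py
```

```text
eef_rot: [[0.816, 0.578, 0.003], [0.578, -0.816, 0.0], [0.002, 0.001, -1.0]]
contact_force: [-4.9, 0.6, 12.3]
grip_width: 0.0154
12.45 F [-4.9  0.6 12.3] M [-0.044  1.305 -0.023] yaw 35.29 p [0.4985 0.2332 0.1663]
```

```bash
python3 -m pendant '{"hand":[0,0,0,0],"translation":[[-0.4,-0.2,0.5],[-0.7,-0.5,1],[-0.7,-0.5,1.0],[-0.7,-0.5,1.0]],"roll":[0,0,0,0]}' |grep grip_w; python3 t.py
```

```text
grip_width: 0.0155
12.78 F [-3.  -0.5 12. ] M [-0.058  0.863 -0.002] yaw 35.29 p [0.4984 0.2333 0.1659]
```

```bash
python3 -m pendant '{"hand":[0,0,0],"translation":[[-0.2,-0.1,0.4],[-0.4,-0.2,0.8],[-0.4,-0.2,0.8]],"roll":[0,0,0]}' |grep grip_w; python3 t.py
python3 -m pendant '{"hand":[0,0,0,0],"translation":[[0,0,0],[0,0,0],[0,0,0],[0,0,0]],"roll":[-0.02,-0.04,-0.06,-0.06]}' |grep grip_w; python3 t.py
```

```text
grip_width: 0.0159
13.03 F [-2.3 -0.7 13. ] M [-0.046  0.726 -0.014] yaw 35.28 p [0.4983 0.2332 0.1653]
grip_width: 0.0156
13.37 F [-0.9 -0.5 14. ] M [ 0.063  0.506 -0.051] yaw 38.79 p [0.4985 0.2333 0.1655]
```

```bash
python3 -m pendant '{"hand":[0,0,0],"translation":[[0,0,0],[0,0,0],[0,0,0]],"roll":[-0.02,-0.04,-0.04]}' |grep grip_w; python3 t.py
python3 -m pendant '{"hand":[0,0,0],"translation":[[0,0,0],[0,0,0],[0,0,0]],"roll":[-0.03,-0.06,-0.06]}' |grep grip_w; python3 t.py
```

```text
grip_width: 0.0156
13.62 F [-1.5  0.8 12.9] M [ 0.119  0.505 -0.12 ] yaw 41.08 p [0.4986 0.2334 0.1656]
grip_width: 0.0161
13.87 F [-0.9  0.9 12.3] M [ 0.161  0.414 -0.024] yaw 44.56 p [0.4987 0.2335 0.1656]
```

The cap is past the stop with low torque. Turning on to about 88° while held down, with a check on the way.

```bash
python3 -m pendant '{"hand":[0,0,0,0,0,0,0,0],"translation":[[0,0,0],[0,0,0],[0,0,0],[0,0,0],[0,0,0],[0,0,0],[0,0,0],[0,0,0]],"roll":[-0.05,-0.1,-0.15,-0.2,-0.25,-0.3,-0.35,-0.35]}' |grep grip_w; python3 t.py
python3 -m pendant '{"hand":[0,0,0,0,0,0],"translation":[[0,0,0],[0,0,0],[0,0,0],[0,0,0],[0,0,0],[0,0,0]],"roll":[-0.05,-0.1,-0.15,-0.2,-0.24,-0.24]}' |grep grip_w; python3 t.py
```

```text
grip_width: 0.016
14.53 F [-1.   1.8 13.2] M [0.298 0.384 0.019] yaw 64.69 p [0.4988 0.2337 0.1657]
grip_width: 0.0157
15.03 F [-0.7  1.8 13.2] M [ 0.33   0.322 -0.025] yaw 78.41 p [0.4988 0.2337 0.1657]
```

```bash
python3 -m pendant '{"hand":[0,0,0,0,0],"translation":[[0,0,0],[0,0,0],[0,0,0],[0,0,0],[0,0,0]],"roll":[-0.04,-0.08,-0.12,-0.16,-0.16]}' |grep grip_w; python3 t.py
python3 -m pendant '{"hand":[0,0,0,0,0,0,0,0],"translation":[[0,0,-2],[0,0,-4],[0,0,-6],[0,0,-8],[0,0,-10],[0,0,-12],[0,0,-14],[0,0,-14]],"roll":[0,0,0,0,0,0,0,0]}' |grep grip_w; python3 t.py
```

```text
grip_width: 0.0153
15.45 F [ 0.   1.9 13. ] M [ 0.211  0.363 -0.049] yaw 87.57 p [0.4988 0.2337 0.1657]
grip_width: 0.0157
16.12 F [2.4 0.5 3. ] M [ 0.079 -0.586 -0.01 ] yaw 87.41 p [0.4976 0.2331 0.1778]
```

The cap has risen past the claws. Lifting on, then checking.

```bash
python3 -m pendant '{"hand":[0,0,0,0,0,0,0],"translation":[[0,0,-3],[0,0,-6],[0,0,-9],[0,0,-12],[0,0,-16],[0,0,-20],[0,0,-20]],"roll":[0,0,0,0,0,0,0]}' |grep grip_w; python3 t.py
python3 -m pendant '{"hand":[0,0,0,0,0,0],"translation":[[0,0,-20],[0,0,-40],[0,0,-60],[0,0,-80],[0,0,-80],[0,0,-80]],"roll":[0,0,0,0,0,0]}' |grep grip_w; python3 t.py
python3 -c "
from h import *
o=grab('side','s2')
cv2.imwrite('pics/s2c.png',cv2.convertScaleAbs(o['color'][:,:,::-1],alpha=1.6))
print(robot.get_obs()['q'])"
```

```text
grip_width: 0.0157
16.7 F [-0.9 -0.3 -1.4] M [0.017 0.014 0.009] yaw 87.42 p [0.4964 0.2333 0.1973]
grip_width: 0.0158
17.2 F [-0.   0.8 -2.2] M [0.015 0.001 0.063] yaw 87.42 p [0.4968 0.2334 0.2773]
[ 3.45856318e-01 -2.42253008e-02  1.57057353e+00 -3.25837255e-05
  1.59544474e+00  3.90882357e-01]
```

View pics/s2c.png

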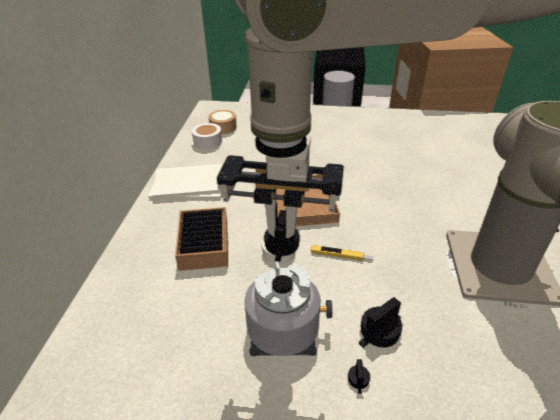

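The cap hangs in the gripper, and the tank at (283,300) now shows its open mouth. Moving over to the tray at (0.4995, −0.191).

```bash
python3 -m pendant '{"hand":[0,0,0,0,0,0,0,0,0,0,0,0,0,0,0,0,0,0],"translation":[[-15,1,0],[-40,2,0],[-70,4,0],[-100,5,0],[-130,7,0],[-160,8,0],[-190,10,0],[-220,11,0],[-250,13,0],[-280,14,0],[-310,16,0],[-340,17.5,0],[-370,19,0],[-395,20,0],[-412,21,0],[-424,22,0],[-424,22,0],[-424,22,0]],"roll":[0,0,0,0,0,0,0,0,0,0,0,0,0,0,0,0,0,0]}' |grep grip_w; python3 t.py
python3 - <<'E'
from h import *
for n in('side','scene'):
    f=grab(n,n+'3');W=world(f);m=(W[...,2]>.022)&(W[...,2]<.045)&(W[...,1]<-.06)&(W[...,0]<.63)&(W[...,0]>.36)
    s=W[m];print(n,len(s),cv2.minAreaRect(s[:,:2].astype(np.float32)))
E
```

```text
grip_width: 0.0159
18.75 F [-0.6  0.1 -1. ] M [0.031 0.01  0.008] yaw 87.37 p [ 0.4985 -0.1911  0.2749]
side 742 ((0.4876273572444916, -0.997793972492218), (1.8487378358840942, 0.2306290715932846), 89.23704528808594)
scene 799 ((0.5011771321296692, -0.1925099939107895), (0.19284197688102722, 0.19128018617630005), 14.008356094360352)
```

```bash
python3 -m pendant '{"hand":[0,0,0,0,0,0,0,0,0,0,0,0,0,0,0,0],"translation":[[0,0,12],[0,0,36],[0,0,64],[0,0,92],[0,0,120],[0,0,146],[0,0,168],[0,0,186],[0,0,200],[0,0,210],[0,0,216],[0,0,221],[0,0,224],[0,0,226],[0,0,226],[0,0,226]],"roll":[0,0,0,0,0,0,0,0,0,0,0,0,0,0,0,0]}' |grep grip_w; python3 t.py
python3 -m pendant '{"hand":[0,0,0,0,0],"translation":[[0,0,1],[0,0,2],[0,0,3],[0,0,3],[0,0,3]],"roll":[0,0,0,0,0]}' |grep grip_w; python3 t.py
```

```text
grip_width: 0.016
20.18 F [-0.5  0.9 -1.9] M [-0.007  0.032 -0.005] yaw 87.42 p [ 0.4995 -0.1916  0.051 ]
grip_width: 0.0156
20.6 F [-0.5  0.  -1.4] M [-0.026 -0.054  0.025] yaw 87.42 p [ 0.4989 -0.1913  0.0473]
```

```bash
python3 -m pendant '{"hand":[0,0,0,0,0],"translation":[[0,0,1],[0,0,2],[0,0,3],[0,0,3],[0,0,3]],"roll":[0,0,0,0,0]}' |grep grip_w; python3 t.py
python3 -m pendant '{"hand":[0,0,0,0],"translation":[[0,0,0.5],[0,0,1],[0,0,1],[0,0,1]],"roll":[0,0,0,0]}' |grep grip_w; python3 t.py
```

```text
grip_width: 0.0156
21.02 F [-0.3 -0.6 -0.7] M [-0.     0.01  -0.041] yaw 87.42 p [ 0.4989 -0.1913  0.0442]
grip_width: 0.0156
21.35 F [-1.5  1.3  2.4] M [0.1   0.25  0.025] yaw 87.42 p [ 0.4991 -0.1914  0.0436]
```

Contact came at exactly the expected height (TCP 0.0436, +2.4 N). Releasing gently and going straight up.

```bash
python3 -m pendant '{"hand":[0.3,0.5,0.6,0.6,0.6,0.6,0.6,0.6],"translation":[[0,0,0],[0,0,0],[0,0,0],[0,0,0],[0,0,0],[0,0,0],[0,0,0],[0,0,0]],"roll":[0,0,0,0,0,0,0,0]}' |grep grip_w; python3 t.py
python3 -m pendant '{"hand":[0.6,0.6,0.6,0.6,0.6,0.6,0.6,0.6,0.6,0.6],"translation":[[0,0,-5],[0,0,-15],[0,0,-30],[0,0,-50],[0,0,-75],[0,0,-105],[0,0,-130],[0,0,-150],[0,0,-150],[0,0,-150]],"roll":[0,0,0,0,0,0,0,0,0,0]}' |grep grip_w; python3 t.py
python3 - <<'E'
from h import *
f=grab('scene','sc4');W=world(f)
m=(W[...,2]>.05)&(W[...,2]<.07)&(np.hypot(W[...,0]-.499,W[...,1]+.191)<.06);s=W[m];print(len(s),s[:,2].mean(),s[:,2].std(),cv2.minAreaRect(s[:,:2].astype(np.float32)))
cv2.imwrite('pics/sc4c.png',cv2.convertScaleAbs(cv2.resize(f['color'][100:340,100:400,::-1],None,fx=2.4,fy=2.4),alpha=1.6))
E
```

```text
grip_width: 0.0559
22.02 F [ 0.6  0.4 -0. ] M [ 0.024 -0.049  0.035] yaw 87.42 p [ 0.499  -0.1914  0.0433]
grip_width: 0.0558
22.85 F [ 0.2  0.2 -0.6] M [0.033 0.023 0.066] yaw 87.42 p [ 0.5001 -0.1919  0.1958]
174 0.05752115053309563 0.0025460886550315877 ((0.5007907748222351, -0.19465473294258118), (0.05802473425865173, 0.018237844109535217), 87.8502197265625)
```

View pics/sc4c.png

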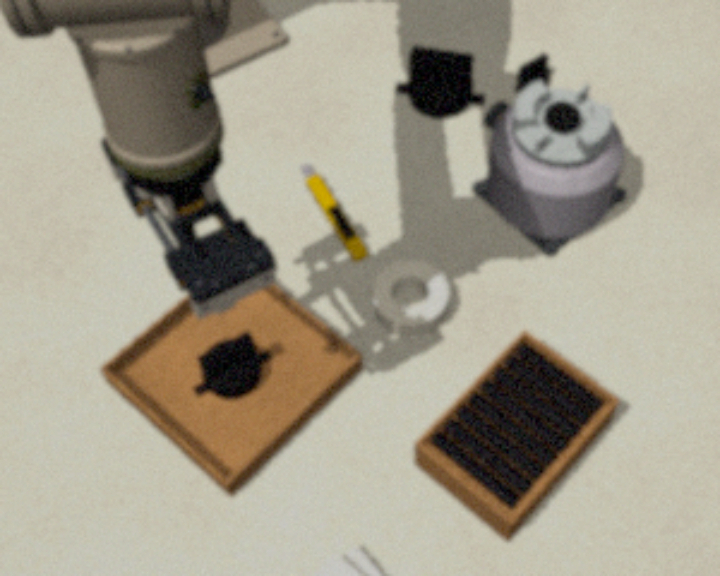

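The cap stands flat, grip up, in the middle of the tray at (235,365), with its top at 58 mm as expected. The gripper is clear, and the knife, roll and tube box haven't been disturbed.

```bash
python3 -c "
from rig import ticket
print(ticket.job_done())"
```

```text
the job is handed in; nothing more can be done
None
```

The cap was held at its first stop for over 2 s, then pressed, turned free, lifted off and set flat, grip up, in the tray; the job is handed in at about 23 s, with no verdict returned.

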